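# Hung-up board onto the draining stand

### The job

The rectangular wooden board was hung up wet: slide it off the open end of its peg and stand it, hole end up, in the middle of the slanted draining stand, its lower edge down on the two wire arms and its back flat against the sloping frame. Set it down gently and lay it back against the frame in your grip rather than letting it drop, and only then let go, so that it stays there at rest. Leave the round board hanging and everything else on the counter where it is.

Things in the scene. Friction and masses are not known exactly. Their poses are not given: they have to be found in the camera images.
- hanger: Fixed steel hanging rack; origin on the counter below the middle of its rail. The 16 mm rail runs along y, 330 mm long, axis 240 mm up, on 16 mm posts at y = -130 and +130 mm; nothing is above it. Two level pegs point from the rail to -x (point rail). Flat feet under the posts, 34 mm wide and 10 mm high, reach from x = -95 to +55 mm.
- rail (a point): Middle of the rack's rail, on its axis; axes as the rack's. The two straight pegs run from the rail along -x at y = -100 and +100 mm, at this same height: 12 mm thick, each ending in an 18 mm ball knob centred at x = -120 mm (tip at -129 mm). The knob is the open end; the rail end is closed.
- board_c (a point): Centre of the rectangular wooden board: 150 mm wide (its y), 195 mm tall (its z, pointing to the hole end), 18 mm thick (its x), about 0.33 kg. At the start it hangs on one of the two pegs, either one, its face across the peg, 55 to 70 mm from the rail's axis.
- board_hole (a point): Centre of the rectangular board's round hanging hole, 31 mm wide, 59.5 mm from the board's centre along its z, 38 mm below its top edge, half-way across; axes as the board's. Hanging, this point is 9.5 mm below the peg's axis; raised by that much, the hole has equal room all round the peg and knob.
- place (a point): Where the board's centre lies when properly seated in the draining stand. z runs up the sloping frame (30 degrees from vertical), y across, x at right angles into the frame; a seated board's z is along this z, its x may point either way. The two wires of the frame that the board leans on have their front at x = +9 mm, at y = -45 and +45 mm, and end at z = +12 mm.
- arms (a point): Half-way between the two arms of the stand, in the corner where arms and frame meet; axes as for the place, 97.5 mm below it along z and 9 mm nearer the frame. The arms, at y = -45 and +45 mm, carry the board's lower edge at z = 0; they run 32 mm forward (-x) to an upturned lip 16 mm high, 14 mm more room than the board is thick.
- stand: Draining stand of bent 8 mm steel wire, fixed in a drip tray 200 x 190 mm with a rim 16 mm high; origin at the centre of the tray's underside. Its open front looks to its -x (to the robot's right, turned somewhat away from it), the frame leans back to +x. The inner corner of the arms is 60 mm above the counter, the frame's top 153 mm.
- round_c (a point): Centre of the disc of the round paddle board, which hangs on the other peg and must stay there: disc 140 mm wide, 18 mm thick (its x), with a 58 mm wide tab on top that ends 137 mm above this point; its hole's centre is 98.5 mm above this point.
- jar: Bystander, to be left alone: glass jar of honey with a white lid, 66 mm wide, 92 mm tall. Origin: centre of its underside.
- mug: Bystander, to be left alone: white mug, 76 mm wide, 88 mm tall, handle to its +y. Origin: centre of its underside.
- can: Bystander, to be left alone: drinks can, 66 mm wide, 115 mm tall. Origin: centre of its underside.
- cola: Bystander, to be left alone: dark drinks bottle, 66 mm wide, 202 mm tall. Origin: centre of its underside.
- knife: Bystander, to be left alone: small knife lying flat, 190 mm long along its x, 16 mm high. Origin: centre of its underside.
- cup: Bystander, to be left alone: espresso cup on its saucer, 120 mm wide, 67 mm tall. Origin: centre of its underside.
- jug: Bystander, to be left alone: steel milk jug, 84 mm wide, 100 mm tall, handle to its +y, 70 mm from its middle. Origin: centre of its underside.
Mind the look-alikes: they are no part of the job. What is shaped like the part that bears board_c but blue or turquoise is not meant.

How it is judged:
On the way, in this order (a step that is already met when the one before it is completed fails the run):
1. the rectangular board has been slid off the open end of its peg: its hole is clear of the knob (x of board_hole in the frame of hanger below -0.142 m), for 0.05 s.
2. still held in the fingers, the board is laid into the stand: its centre within 15 mm of its place (25 mm across), leaning within 8 degrees of the frame (x of board_c in the frame of place between -0.015 and 0.015 m and y of board_c in the frame of place between -0.025 and 0.025 m and z of board_c in the frame of place between -0.015 and 0.015 m and angle between the z axis of board_c and the z axis of place, either way round below 0.14 rad and angle between the y axis of board_c and the y axis of place, either way round below 0.14 rad and angle between board_c's own z axis and vertical below 0.8 rad and contact force between the fingers and board above 0.5 N), for 0.1 s.
At the end, for the whole second after the job is handed in: The rectangular board stands released and at rest in the draining stand, hole end up: its centre within 8 mm of its place up the slope and at right angles to the frame and within 25 mm across, and leaning with the frame within about 6 degrees (x of board_c in the frame of place between -0.008 and 0.008 m and y of board_c in the frame of place between -0.025 and 0.025 m and z of board_c in the frame of place between -0.008 and 0.008 m and angle between the z axis of board_c and the z axis of place, either way round below 0.1 rad and angle between the y axis of board_c and the y axis of place, either way round below 0.1 rad and angle between board_c's own z axis and vertical below 0.8 rad and linear speed of board below 0.02 m/s and angular speed of board below 0.1 rad/s and contact force between board and stand above 0.5 N); the robot touches nothing.
It fails at once if the round board was knocked off or moved more than 40 mm (distance of round_c from where it was at the start of the episode above 0.04 m).
It fails at once if a bystander was moved more than 25 mm (distance of any of jar, mug, can, cola, knife, cup, jug from where it was at the start of the episode above 0.025 m).
It fails at once if the board was dropped or slammed onto the stand (over 50 N) (contact force between board and stand above 50 N).
It also fails if it takes over 42 s, if anything falls off the work surface, if the arm or the gripper's body presses on something with over 40 N, if the wrist force passes 120 N, or if a joint passes its speed limit or range.

### The arm

A 6-joint arm with a two-finger parallel gripper is mounted at the origin on the work surface. World frame = base frame: x ahead of the robot, y to its left, z up, the work surface at z = 0. Lengths are in m, angles in rad, forces in N, time in s.
With the tool pointing down it reaches from about 0.275 to 0.775 m from the base axis. Payload 14.6 kg.
Tool frame: the origin (TCP) lies on the centre line of the jaws, within the pads' length; the fingertips stand 11 mm ahead of it and the grasp point (between the pads) lies 8 mm behind it (env.tcp_to_tips is the z of the fingertips in the tool frame, in m); z points along the fingers, y is the line along which they close (so a half turn about z gives the same grasp; the last joint's range is limited). The gripper opens to 85 mm and grips with 20 to 120 N. Pads are 22 mm wide; open, the fingers measure 114 mm over their backs; the gripper's body (76 mm by 85 mm) begins 54 mm behind the grasp point. The pads swing forward as they close: fully open they stand 13 mm farther back than shut.
Start: joints at [1.081, 0.263, -0.048, 1.259, 0, 1.415], TCP at [0.173, 0.496, 0.242] pointing down, gripper open.
Joint ranges: [-2.65, 2.65], [-0.89, 1.7], [-1.18, 1.37], [-2.13, 2.11], [-1.35, 1.29], [-3.14, 3.14]. Speed limits (rad/s): [1.89, 1.89, 2.57, 2.79, 3.14, 3.14].

### API

Orientations are given as a unit quaternion [w, x, y, z].
In Python, from bench import readout, grab_frame, env gives the robot as it stands.
- The arm moves only by the tool drive_tool, never from a script. Its argument "steps" is one flat list of numbers, 7 for each row, row after row: the shift along the tool's x, y, z in cm, then the turn, a rotation vector about the tool's x, y, z in degrees, then the finger opening in cm, from 0 to 8.54. A call has 1 to 8 rows; each row is the pose to reach, as a shift and turn from the pose commanded when the call began, along the tool's axes at that moment; what a row does not reach only later rows make up. A row lasts 1/8 s, in which the tool goes at most 62.5 mm and 10.7 degrees, less where a joint would pass 70% of its speed; a pose out of reach is approached as far as the arm can. A call with a gripper value outside its range is refused whole. The fingers move at their own pace and stop on an object; "force" is the grip in N (left out, the last holds). Time passes only in rows, so rows that repeat a pose let the fingers close. It gives the time, the measured TCP pose, the force, the opening and the grip force at its end, in the units of the state.
- readout.read_state(): the state, without advancing time (a new reading comes with each control period).
- grab_frame(name): name is "scene" or "top" or "wrist"; returns a dict with "pixels" (420x560x3 uint8, red, green, blue), "intrinsics" (3x3 intrinsics, pixels), "k1" (the pictures are not rectified: a ray, as slopes to the right and down, at radius r is drawn at 1 + k1 r^2 times it, then the intrinsics apply), "xyz" and "orientation" of the camera in the world. Camera axes: x right, y up, looking along -z (the intrinsics and any distortion apply to the point x, -y, -z); pixel columns grow to the right and rows downward; lengths in m; the calibration is good to about 2 mm. A picture is of the moment at which its call begins. There is no depth.
- env.sign_off(): hands the job in; it is judged then, once.
The state is a dict: "t": time; "joint_positions": joint angles; "joint_vel": joint speeds; "joint_efforts": joint torques, N m; "eef_pos": TCP position; "ee_rot": TCP orientation; "ft_force": force on the tool from outside, world axes, zero at the start; "moment": the same for the moment, N m; "grip_width": finger opening in m; "grasp_force": force on a finger pad.
Only numpy, scipy, OpenCV 4.12 (cv2) and the standard library are available. Lean on these libraries where they do the work, as an engineer would, in place of code of your own. Each camera call takes 0.05 s, during which the arm holds its last target. There are 200 camera calls.

## Working session

There is one attempt and no reset: what is moved stays moved. The work goes in short steps, Python scripts to look and compute and a tool call to move; the robot and the scene stay as the last step left them, time stands still between calls to the robot, and variables do not carry over. Pictures are saved under pics/ and viewed, at most 10 in all, crops included, and the job is handed in when it is done.

Besides the shell and the picture viewer there is one more tool, called after "Emit:" as name(argument=value, ...) on one line, values as JSON. drive_tool: Moves the arm, as the interface text tells. Its arguments: {"type":"object","properties":{"steps":{"type":"array"},"force":{"type":"number"}},"required":["steps"]}

```bash
mkdir -p pics; ls; cat > h.py <<'E'
import numpy as np, cv2
from scipy.spatial.transform import Rotation as R
def rot(q): return R.from_quat([q[1],q[2],q[3],q[0]])
def ray(f,u,v):
    K=np.array(f['intrinsics']);x=(u-K[0,2])/K[0,0];y=(v-K[1,2])/K[1,1];k=f['k1'];a,b=x,y
    for _ in range(20):
        s=1+k*(a*a+b*b);a,b=x/s,y/s
    d=rot(f['orientation']).apply([a,-b,-1]);return np.array(f['xyz']),d/np.linalg.norm(d)
def plane(f,u,v,z):
    o,d=ray(f,u,v);return o+d*(z-o[2])/d[2]
def proj(f,P):
    p=rot(f['orientation']).inv().apply(np.atleast_2d(P)-np.array(f['xyz']));a=p[:,0]/-p[:,2];b=-p[:,1]/-p[:,2]
    s=1+f['k1']*(a*a+b*b);K=np.array(f['intrinsics']);return np.c_[K[0,0]*a*s+K[0,2],K[1,1]*b*s+K[1,2]]
def tri(*rs):
    A=0;B=0
    for o,d in rs:
        M=np.eye(3)-np.outer(d,d);A=A+M;B=B+M@o
    p=np.linalg.solve(A,B);return p,[np.linalg.norm((np.eye(3)-np.outer(d,d))@(p-o)) for o,d in rs]
E
python3 - <<'E'
from h import *; from bench import readout,grab_frame,env
import pickle
F={}
for n in('scene','top','wrist'):
    f=grab_frame(n);F[n]=f;cv2.imwrite(f'pics/{n}0.png',f['pixels'][:,:,::-1]);print(n,np.round(f['xyz'],3),np.round(f['orientation'],3),f['intrinsics'][0][0],f['k1'])
pickle.dump(F,open('F0.pkl','wb'))
s=readout.read_state();print(s['t'],s['eef_pos'],s['ee_rot'],env.tcp_to_tips)
E
```

```text
pics
scene [1.86  0.46  1.299] [0.517 0.247 0.348 0.742] 518.3142906716316 0.03758112637079853
top [0.391 0.006 1.421] [ 0.714  0.038 -0.053 -0.697] 387.22487543248 -0.019501363675352778
wrist [0.096 0.522 0.372] [ 0.805 -0.13  -0.091  0.572] 328.48885882170646 -0.019225997148444182
0.15 [0.17242636 0.49568199 0.24192682] [-1.21144903e-04  1.66597584e-01  9.86024890e-01 -3.83236207e-04] 0.011
```

View pics/scene0.png

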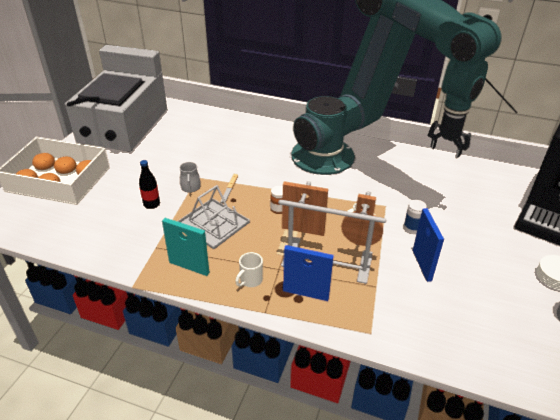

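View pics/top0.png

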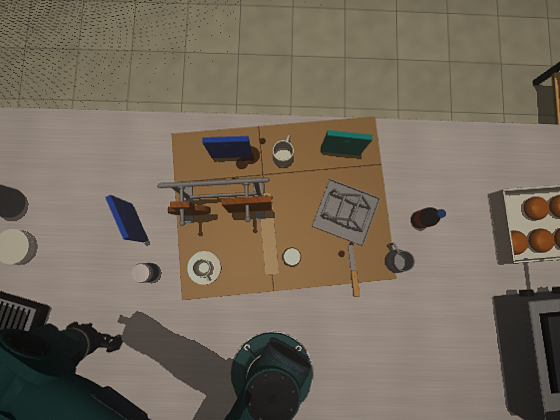

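The scene view shows the wooden rectangular board at about (304,210) and the round board at (363,222), both hanging on the rack. The stand is at (215,218). The look-alikes are blue at (308,273) and (427,245) and turquoise at (186,247), so they are ruled out by colour. In the top view the rack rail runs (160..270,185), the wooden board is at (247,202) and the stand at (346,212).

I'll confirm with one enlarged crop.

```bash
python3 - <<'E'
from h import *; import pickle
F=pickle.load(open('F0.pkl','rb'))
a=F['top']['pixels'][165:265,150:390,::-1];b=F['scene']['pixels'][170:287,180:390,::-1]
a=cv2.resize(a,(720,300),interpolation=3);b=cv2.resize(b,(538,300),interpolation=3)
c=np.zeros((600,720,3),np.uint8);c[:300]=a;c[300:,:538]=b;cv2.imwrite('pics/crop0.png',c)
f=F['top'];print(plane(f,160,185,.248),plane(f,270,181,.248),plane(f,346,212,0.016))
E
```

```text
[0.615021  0.3565861 0.248    ] [0.63665848 0.01968198 0.248     ] [ 0.5769815  -0.25977123  0.016     ]
```

View pics/crop0.png

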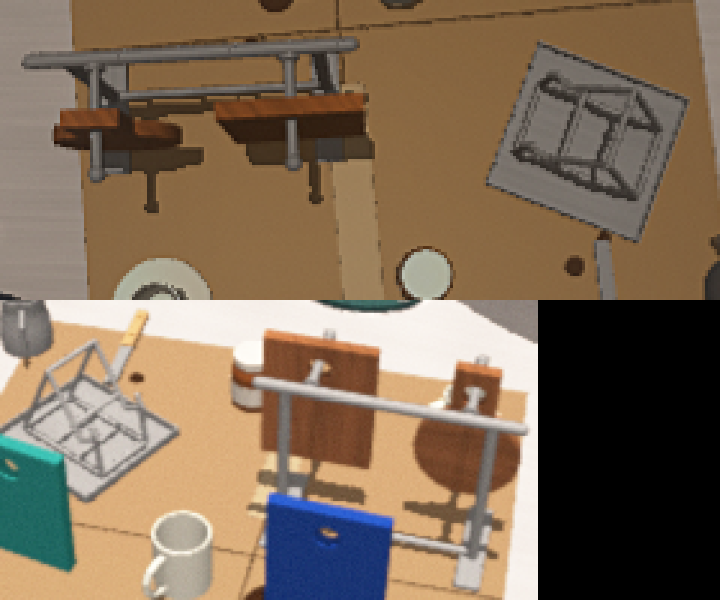

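View pics/wrist0.png

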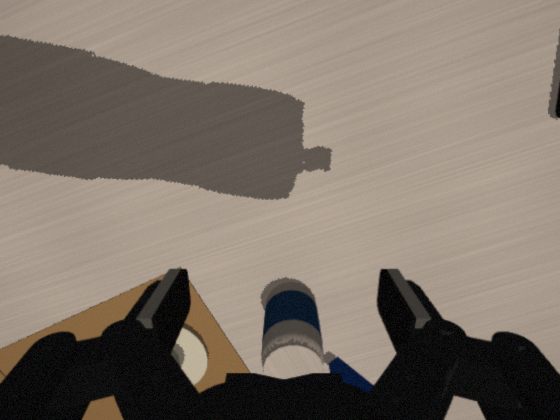

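The crop confirms the target. The reddish-brown rectangular board hangs on the robot's-right peg (top view about (247,202), scene about (304,210)). It is the only wooden rectangular board, and the other peg holds the round one. The wrist view shows only the can. Now I'll measure the rack and tray.

```bash
python3 - <<'E'
from h import *; import pickle
F=pickle.load(open('F0.pkl','rb'));T,S=F['top'],F['scene']
t=lambda a,b:(150+(a+.5)/3-.5,165+(b+.5)/3-.5)
s=lambda a,b:(180+(a+.5)/2.562-.5,170+(b-300+.5)/2.564-.5)
for n,a,b in (('railL',t(24,60),s(526,430)),('railR',t(357,44),s(256,382))):
    print(n,tri(ray(T,*a),ray(S,*b)))
L=plane(T,*t(24,60),.24);Rr=plane(T,*t(357,44),.24);print('rail',L,Rr,np.linalg.norm(L-Rr))
for n,p in (('knobL',(96,174)),('knobR',(293,163)),('pegRootR',(290,58))):print(n,plane(T,*t(*p),.24))
print('boardtop',[plane(T,*t(*p),.2685).round(4) for p in ((214,103),(362,93),(222,115),(364,107))])
c=[plane(T,*t(*p),.016) for p in ((540,42),(688,98),(640,240),(487,184))];print('tray',np.round(c,4),np.mean(c,0),[np.linalg.norm(c[i]-c[i-1]) for i in range(4)])
f=F['wrist'];o,d=ray(f,280,210);print('wristcam look',d)
tr=R.from_quat([.1666,.986,0,0]);print(tr.inv().apply(o-np.array([.1724,.4957,.2419])),tr.inv().apply(d))
E
```

```text
railL (array([0.61671481, 0.3649759 , 0.24372885]), [np.float64(0.00011309568435197266), np.float64(0.00011309568435195546)])
railR (array([0.64262795, 0.0263837 , 0.24055849]), [np.float64(0.00244670468137811), np.float64(0.002446704681378156)])
rail [0.61740418 0.36622751 0.24      ] [0.6434958  0.02405983 0.24      ] 0.34316103795764064
knobL [0.50151738 0.28575706 0.24      ]
knobR [0.51787192 0.08601606 0.24      ]
pegRootR [0.62684997 0.09283425 0.24      ]
boardtop [array([0.5732, 0.1652, 0.2685]), array([0.5873, 0.0172, 0.2685]), array([0.5613, 0.1567, 0.2685]), array([0.5731, 0.0148, 0.2685])]
tray [[ 0.7002 -0.1987  0.016 ]
 [ 0.6349 -0.3825  0.016 ]
 [ 0.4586 -0.3222  0.016 ]
 [ 0.5222 -0.1352  0.016 ]] [ 0.57900235 -0.2596554   0.016     ] [np.float64(0.1889671329149628), np.float64(0.19511538107919438), np.float64(0.18633975918066567), np.float64(0.19754331735304415)]
wristcam look [ 0.30183314 -0.11788868 -0.94604387]
[ 8.07817635e-02 -1.18220999e-04 -1.30453805e-01] [-0.32380969 -0.01217662  0.94604387]
```

```bash
cat >> h.py <<'E'
def down(az): # tool down, tool y at azimuth az deg
    a=np.radians(az);y=np.array([np.cos(a),np.sin(a),0]);z=np.array([0,0,-1.]);return R.from_matrix(np.c_[np.cross(y,z),y,z])
def rows(targets,s=None):
    if s is None:
        from bench import readout; s=readout.read_state()
    p0=np.array(s['eef_pos']);r0=rot(s['ee_rot'])
    for p,r in targets:
        print(np.round(r0.inv().apply(np.array(p)-p0)*100,2).tolist(),np.round((r0.inv()*r).as_rotvec(degrees=True),1).tolist())
E
python3 - <<'E'
from h import *
rows([((.3,.3,.40),down(40)),((.42,.1,.42),down(20)),((.50,-.10,.38),down(4.5))])
E
```

```text
[-18.48, -14.3, -15.8] [-0.0, 0.0, 30.8]
[-36.38, -29.25, -17.79] [-0.0, 0.0, 50.8]
[-50.51, -45.51, -13.78] [-0.0, 0.0, 66.3]
```

Emit:
drive_tool(steps=[-6, -5, -12, 0, 0, 10, 8.5, -12, -9.5, -16, 0, 0, 20, 8.5, -18.5, -14.5, -17, 0, 0, 30, 8.5, -27, -22, -18, 0, 0, 40, 8.5, -36.5, -29, -18, 0, 0, 50, 6, -44, -37, -16, 0, 0, 60, 4.5, -50.5, -45.5, -14, 0, 0, 66, 4.5, -50.5, -45.5, -14, 0, 0, 66, 4.5])

```text
t: 1.15
eef_pos: [0.3968, 0.1086, 0.389]
ee_rot: [0.0, 0.677, 0.736, 0.0]
ft_force: [1.6, 0.9, -0.6]
grip_width: 0.045
grasp_force: 0.0
```

Emit:
drive_tool(steps=[0, 0, 0, 0, 0, 0, 4.5])

```text
t: 1.27
eef_pos: [0.3977, 0.1071, 0.3884]
ee_rot: [-0.0, 0.679, 0.734, -0.001]
ft_force: [-0.4, 0.6, -0.5]
grip_width: 0.0452
grasp_force: 0.0
```

```bash
python3 - <<'E'
from h import *; from bench import readout,grab_frame,env
import pickle
f=grab_frame('wrist');pickle.dump(f,open('W1.pkl','wb'));s=readout.read_state();print(s['t'],s['eef_pos'],s['joint_positions'],s['grip_width'],rot(s['ee_rot']).as_matrix().round(3))
P=proj(f,[[.579,-.26,.016],[.5183,.0864,.24]]);print(P)
cv2.imwrite('pics/w1.png',cv2.resize(f['pixels'][:,:,::-1],(800,600),interpolation=3))
E
```

```text
1.325 [0.39682978 0.10895366 0.38864883] [6.92936866e-02 6.17546412e-02 9.36315241e-02 1.60355011e+00
 5.96979519e-05 1.56039429e+00] 0.044828144506490114 [[-0.08   0.997 -0.001]
 [ 0.997  0.08  -0.   ]
 [ 0.    -0.001 -1.   ]]
[[364.18747768 352.81624608]
 [414.01635361 225.03563569]]
```

View pics/w1.png

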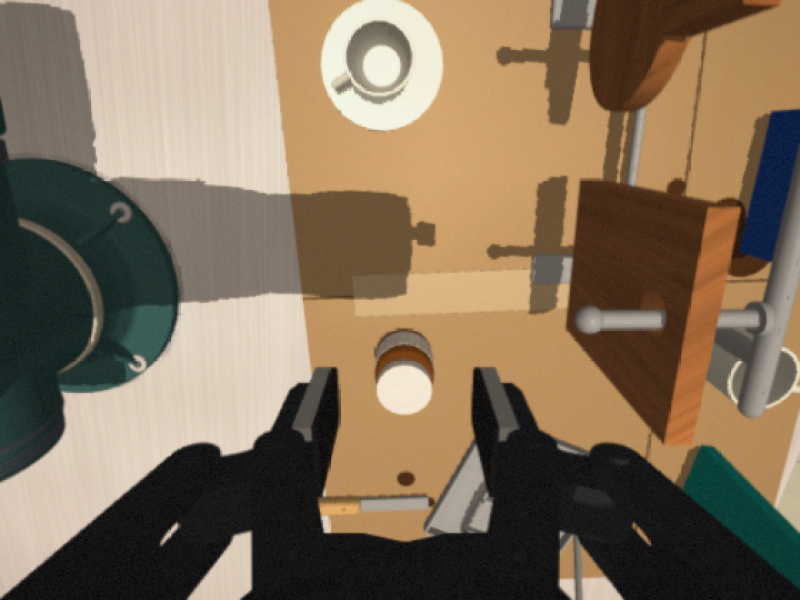

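The knob appears at (413,224) in full-size pixels and was predicted at (414,225), so the rack pose is confirmed. The stand is hidden by the fingers, so I'll move over it and look.

Emit:
drive_tool(steps=[-6, 1, 0, 0, 0, 0, 4.5, -12, 3, 0, 0, 0, 0, 4.5, -18, 5, 0, 0, 0, 0, 4.5, -24, 7, 0, 0, 0, 0, 4.5, -30, 9, 0, 0, 0, 0, 4.5, -36, 11, 0, 0, 0, 0, 4.5, -40, 13, 0, 0, 0, 0, 4.5, -40, 13, 0, 0, 0, 0, 4.5])

```text
t: 2.33
eef_pos: [0.5612, -0.278, 0.3866]
ee_rot: [-0.001, 0.677, 0.736, -0.0]
ft_force: [-0.1, 0.2, -0.4]
grip_width: 0.0446
grasp_force: 0.0
```

```bash
python3 - <<'E'
from h import *; from bench import readout,grab_frame,env
import pickle
f=grab_frame('wrist');pickle.dump(f,open('W2.pkl','wb'));s=readout.read_state();print(s['t'],s['eef_pos'],f['xyz'])
print(proj(f,[[.579,-.26,.016]]))
c=f['pixels'][:300,100:500,::-1]
cv2.imwrite('pics/w2.png',cv2.resize(c,(800,600),interpolation=3))
E
```

```text
2.375 [ 0.56057627 -0.27654869  0.3877062 ] [ 0.55456524 -0.1980358   0.51721395]
[[297.0486185  142.67244815]]
```

View pics/w2.png

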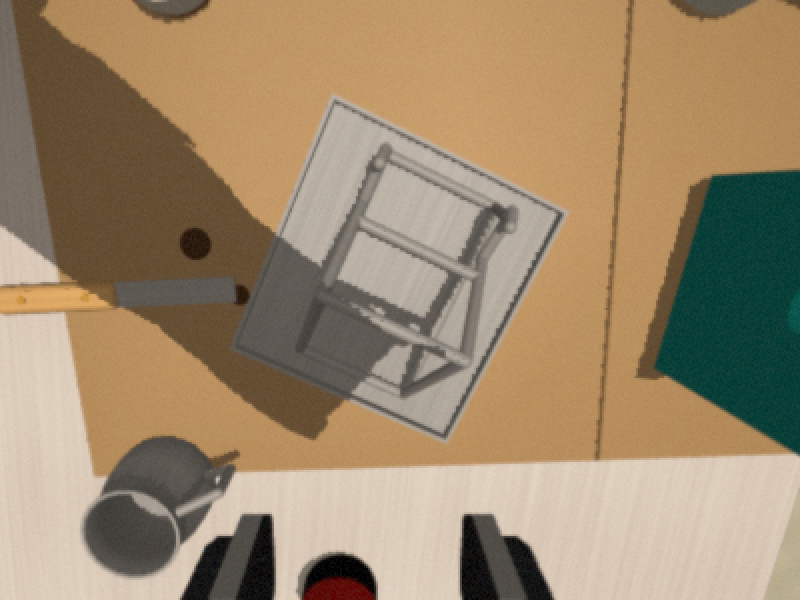

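```bash
python3 - <<'E'
from h import *; import pickle
f=pickle.load(open('W2.pkl','rb'))
u=lambda a,b:(100+(a+.5)/2-.5,(b+.5)/2-.5)
c=np.array([plane(f,*u(*p),.016) for p in ((335,96),(566,213),(447,440),(233,348))]);m=c.mean(0);print(c.round(4),m,[np.linalg.norm(c[i]-c[i-1]).round(4) for i in range(4)])
dx=(c[0]+c[1]-c[2]-c[3])/2;az=np.degrees(np.arctan2(dx[1],dx[0]));dy=(c[0]+c[3]-c[1]-c[2])/2;az2=np.degrees(np.arctan2(dy[1],dy[0]))-90;print('az',az,az2)
az=(az+az2)/2
for k in (0,90,180,270):
    a=np.radians(az+k);b=np.array([np.cos(a),np.sin(a),0]);y=np.array([-np.sin(a),np.cos(a),0]);up=np.array([0,0,1])
    x_=b*.866-up*.5;z_=b*.5+up*.866;o=np.array([m[0],m[1],.06])
    for n,(zz,xx) in dict(corner=(0,0),ftop=(.1095,0),armend=(0,-.032),lip=(.016,-.032)).items():
        q=proj(f,[o+s*.045*y+zz*z_+xx*x_ for s in (1,-1)]);print(k,n,((q-[100,0])*2).round().tolist())
print((proj(f,[[*f['xyz'][:2],0]])-[100,0])*2)
E
```

```text
[[ 0.5252 -0.133   0.016 ]
 [ 0.6989 -0.1968  0.016 ]
 [ 0.6334 -0.3801  0.016 ]
 [ 0.4582 -0.3182  0.016 ]] [ 0.57892139 -0.25701056  0.016     ] [np.float64(0.1969), np.float64(0.1851), np.float64(0.1947), np.float64(0.1859)]
az 70.21517535433908 70.17603904479918
0 corner [[337.0, 262.0], [455.0, 316.0]]
0 ftop [[371.0, 181.0], [523.0, 255.0]]
0 armend [[319.0, 302.0], [440.0, 357.0]]
0 lip [[323.0, 294.0], [447.0, 351.0]]
90 corner [[370.0, 347.0], [425.0, 228.0]]
90 ftop [[281.0, 344.0], [346.0, 191.0]]
90 armend [[406.0, 369.0], [466.0, 247.0]]
90 lip [[396.0, 369.0], [457.0, 243.0]]
180 corner [[455.0, 316.0], [337.0, 262.0]]
180 ftop [[433.0, 429.0], [291.0, 367.0]]
180 armend [[477.0, 283.0], [353.0, 224.0]]
180 lip [[474.0, 297.0], [348.0, 237.0]]
270 corner [[425.0, 228.0], [370.0, 347.0]]
270 ftop [[530.0, 279.0], [455.0, 421.0]]
270 armend [[389.0, 210.0], [333.0, 336.0]]
270 lip [[401.0, 216.0], [343.0, 345.0]]
[[368.73858941 196.75724103]]
```

The picture shows the tray corners cleanly at crop (335,96), (566,213), (447,440) and (233,348): tray centre (0.579,-0.257), stand x at about 70°. The wire layout is still ambiguous, so I'll take one oblique view and triangulate.

Emit:
drive_tool(steps=[1, -5, 0, 0, 0, 0, 4.5, 2, -10, 0, 0, 0, 0, 4.5, 4, -16, 0, 0, 0, 0, 4.5, 4, -18, 0, 0, 0, 0, 4.5, 4, -18, 0, 0, 0, 0, 4.5])

```text
t: 3.0
eef_pos: [0.376, -0.251, 0.39]
ee_rot: [0.001, 0.677, 0.736, 0.0]
ft_force: [0.7, 0.2, -0.6]
grip_width: 0.0448
grasp_force: 0.0
```

```bash
python3 - <<'E'
from h import *; from bench import readout,grab_frame,env
import pickle
f=grab_frame('wrist');pickle.dump(f,open('W3.pkl','wb'));s=readout.read_state();print(s['t'],s['eef_pos'],f['xyz'])
F=pickle.load(open('F0.pkl','rb'));W=pickle.load(open('W2.pkl','rb'))
out=np.zeros((600,800,3),np.uint8)
for i,(g,w) in enumerate(((W,75),(f,75),(F['scene'],40),(F['top'],40))):
    p=proj(g,[[.579,-.257,.07]])[0];x,y=int(p[0]-w),int(p[1]-w*.75);h=int(w*1.5)
    x=min(max(x,0),560-2*w);y=max(y,0);c=g['pixels'][y:y+h,x:x+2*w,::-1];print(i,x,y,c.shape)
    out[300*(i//2):300*(i//2)+300,400*(i%2):400*(i%2)+400]=cv2.resize(c,(400,300),interpolation=3)
cv2.imwrite('pics/stand.png',out)
E
```

```text
3.05 [ 0.37696084 -0.2514967   0.38958107] [ 0.36874261 -0.17060365  0.52038393]
0 223 89 (112, 150, 3)
1 351 118 (112, 150, 3)
2 171 180 (60, 80, 3)
3 308 179 (60, 80, 3)
```

View pics/stand.png

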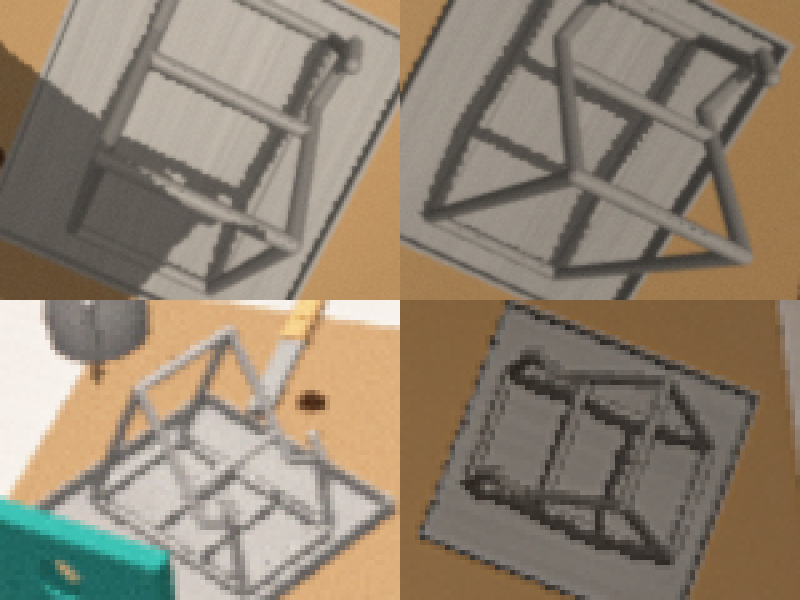

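Now it is clear. In all four panels the lips (panel 0 at (350,45), scene panel at (315,440) and (235,510)) are on the +y side, and the frame's top bar (panel 0 (103,157)-(298,243)) is on the -y side. I'll check this by triangulating.

```bash
python3 - <<'E'
from h import *; import pickle
F=pickle.load(open('F0.pkl','rb'));W2=pickle.load(open('W2.pkl','rb'));W3=pickle.load(open('W3.pkl','rb'))
p0=lambda a,b:ray(W2,223+(a+.5)/2.667-.5,89+(b+.5)/2.679-.5)
p1=lambda a,b:ray(W3,351+(a-400+.5)/2.667-.5,118+(b+.5)/2.679-.5)
p2=lambda a,b:ray(F['scene'],171+(a+.5)/5-.5,180+(b-300+.5)/5-.5)
a=np.radians(70.2);X=-np.array([np.cos(a),np.sin(a),0]);Y=np.array([-X[1],X[0],0])
o=np.array([.579,-.257,0])
for n,rs in dict(topA=(p0(103,157),p1(575,176),p2(230,335)),topB=(p0(298,243),p1(748,258),p2(138,388)),midA=(p0(150,60),p1(578,75)),midB=(p0(310,130),p1(712,138)),lipB=(p0(355,45),p1(768,55),p2(238,507)),footA=(p0(75,228),p1(430,215)),footB=(p0(212,287),p1(560,272)),elbA=(p1(562,38),p0(165,0))).items():
    p,e=tri(*rs);d=p-o;print(n,p.round(4),'err',np.round(e,4),'stand xyz',np.round([d@X,d@Y,p[2]],4))
E
```

```text
topA [ 0.5331 -0.253   0.1463] err [0.0006 0.0004 0.0002] stand xyz [ 0.0117 -0.0445  0.1463]
topB [ 0.6181 -0.2826  0.1517] err [0.0018 0.001  0.0013] stand xyz [0.0108 0.0455 0.1517]
midA [ 0.5489 -0.2147  0.0897] err [0.001 0.001] stand xyz [-0.0296 -0.0427  0.0897]
midB [ 0.6302 -0.2416  0.0776] err [0.001 0.001] stand xyz [-0.0318  0.043   0.0776]
lipB [ 0.6433 -0.1989  0.087 ] err [0.0013 0.0015 0.0007] stand xyz [-0.0765  0.0408  0.087 ]
footA [ 0.5109 -0.3164  0.0049] err [0.0001 0.0001] stand xyz [ 0.0789 -0.0439  0.0049]
footB [ 0.5954 -0.3438  0.0124] err [0.0002 0.0002] stand xyz [0.0761 0.0448 0.0124]
elbA [ 0.552  -0.1934  0.0568] err [0.0078 0.0078] stand xyz [-0.0506 -0.0469  0.0568]
```

The heights and the ±45 mm spacing fit, so the stand's front faces +y, with the frame leaning to -y and the corner at about (0.595,-0.213,0.060). Next I'll go over the board to grasp it.

```bash
python3 - <<'E'
from h import *
d=down(4.5);rows([((.45,-.1,.39),d),((.5762,.0608,.36),d),((.5762,.0608,.31),d),((.5762,.0608,.2355),d)])
E
```

```text
[14.48, 8.56, -0.05] [0.1, 0.1, 0.4]
[29.43, 22.49, 2.96] [0.1, 0.1, 0.4]
[29.44, 22.49, 7.96] [0.1, 0.1, 0.4]
[29.45, 22.48, 15.41] [0.1, 0.1, 0.4]
```

Emit:
drive_tool(steps=[5, 3, 0, 0, 0, 0.4, 4.5, 10, 7, 0, 0, 0, 0.4, 4.5, 14.5, 11, 0, 0, 0, 0.4, 4.5, 20, 15, 0, 0, 0, 0.4, 4.5, 25, 19, 1, 0, 0, 0.4, 4.5, 29.4, 22.5, 3, 0, 0, 0.4, 4.5, 29.4, 22.5, 4, 0, 0, 0.4, 4.5, 29.4, 22.5, 4, 0, 0, 0.4, 4.5])

```text
t: 4.05
eef_pos: [0.5764, 0.0604, 0.3477]
ee_rot: [-0.001, 0.679, 0.734, -0.001]
ft_force: [-0.0, -1.0, 1.2]
grip_width: 0.0451
grasp_force: 0.0
```

```bash
python3 - <<'E'
from h import *; from bench import readout,grab_frame
d=down(4.5);rows([((.5762,.0608,.28),d),((.5762,.0608,.2355),d)]);s=readout.read_state();print(s['t'],s['eef_pos'],s['joint_vel'])
E
```

```text
[0.04, -0.0, 6.77] [-0.1, -0.0, 0.0]
[0.04, 0.01, 11.22] [-0.1, -0.0, 0.0]
4.05 [0.57639619 0.06042983 0.34772289] [-0.03419527 -0.0342638   0.01908098  0.02199952 -0.00215962 -0.00851118]
```

Emit:
drive_tool(steps=[0, 0, 4, 0, 0, 0, 4.5, 0, 0, 6, 0, 0, 0, 4.5, 0, 0, 8, 0, 0, 0, 4.5, 0, 0, 10, 0, 0, 0, 4.5, 0, 0, 11.2, 0, 0, 0, 4.5, 0, 0, 11.2, 0, 0, 0, 4.5])

```text
t: 4.8
eef_pos: [0.576, 0.059, 0.2371]
ee_rot: [-0.0, 0.68, 0.734, -0.0]
ft_force: [-0.3, 0.6, 0.3]
grip_width: 0.0446
grasp_force: 0.0
```

```bash
python3 - <<'E'
from h import *; from bench import readout,grab_frame
f=grab_frame('wrist');s=readout.read_state();print(s['t'],s['eef_pos'],s['ft_force'])
cv2.imwrite('pics/g.png',f['pixels'][:,:,::-1])
E
```

```text
4.85 [0.57627168 0.05913539 0.23763229] [-1.23606982 -0.0374704   0.25596559]
```

View pics/g.png

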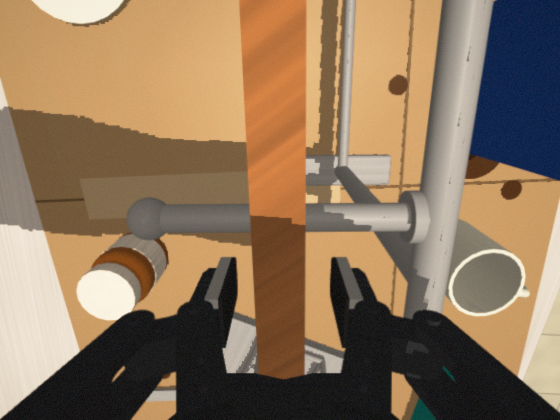

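The fingers straddle the board's top edge (about (282,290)), well clear of the peg and rail. Closing.

Emit:
drive_tool(steps=[0, 0, 0, 0, 0, 0, 3, 0, 0, 0, 0, 0, 0, 2, 0, 0, 0, 0, 0, 0, 1, 0, 0, 0, 0, 0, 0, 1, 0, 0, 0, 0, 0, 0, 1], force=80)

```text
t: 5.48
eef_pos: [0.5765, 0.0596, 0.2376]
ee_rot: [0.0, 0.679, 0.734, 0.0]
ft_force: [-0.4, 0.8, 5.9]
grip_width: 0.0174
grasp_force: 78.2
```

Emit:
drive_tool(steps=[0, 0, -0.5, 0, 0, 0, 1, 0, 0, -1, 0, 0, 0, 1, 0, 0, -1, 0, 0, 0, 1, 0, 0, -1, 0, 0, 0, 1])

```text
t: 5.98
eef_pos: [0.5762, 0.0595, 0.2468]
ee_rot: [-0.0, 0.679, 0.734, -0.0]
ft_force: [-0.6, -0.8, -2.8]
grip_width: 0.0172
grasp_force: 77.6
```

```bash
python3 - <<'E'
from h import *; from bench import readout,grab_frame
import pickle
f=grab_frame('wrist');pickle.dump(f,open('W4.pkl','wb'));s=readout.read_state();print(s['t'],s['eef_pos'],s['ft_force'],s['moment'],s['grip_width'])
E
```

```text
6.025 [0.57613288 0.05952623 0.24679749] [-0.87091652 -0.06469868 -2.53862676] [-0.08078426 -0.00932452  0.04120246] 0.01730233984056306
```

The weight is on the gripper (-2.8 N). Sliding it off along the tool's -y.

Emit:
drive_tool(steps=[0, -1, 0, 0, 0, 0, 1, 0, -2, 0, 0, 0, 0, 1, 0, -3.5, 0, 0, 0, 0, 1, 0, -5, 0, 0, 0, 0, 1, 0, -6.5, 0, 0, 0, 0, 1, 0, -8, 0, 0, 0, 0, 1, 0, -9.5, 0, 0, 0, 0, 1, 0, -11, 0, 0, 0, 0, 1])

```text
t: 7.02
eef_pos: [0.4655, 0.051, 0.247]
ee_rot: [0.0, 0.679, 0.734, 0.0]
ft_force: [0.1, 0.5, -2.9]
grip_width: 0.017
grasp_force: 77.9
```

Emit:
drive_tool(steps=[0, -1.5, 0, 0, 0, 0, 1, 0, -2, 0, 0, 0, 0, 1, 0, -2, 0, 0, 0, 0, 1, 0, -2, 0, 0, 0, 0, 1])

```text
t: 7.52
eef_pos: [0.447, 0.0495, 0.247]
ee_rot: [0.0, 0.679, 0.734, 0.0]
ft_force: [-0.4, 0.4, -3.5]
grip_width: 0.0171
grasp_force: 77.9
```

```bash
python3 - <<'E'
from h import *; from bench import readout
s=readout.read_state();p=np.array(s['eef_pos']);print(s['t'],p,s['ft_force'],s['moment'])
a=np.radians(4.5);X=np.array([np.cos(a),np.sin(a)]);Y=np.array([-X[1],X[0]])
print('hole x',(p[:2]-[.63,.1955])@X,'y',(p[:2]-[.63,.1955])@Y)
# board in tool: top edge .2685 when tcp .2376
r0=rot(s['ee_rot']);bc_t=down(4.5).inv().apply(np.array([*(np.array([.5738,.0907])),.171])-np.array([.5765,.0596,.2376]));print('centre in tool',bc_t)
b=np.radians(70.2);yt=np.array([np.cos(b),np.sin(b),0]);Xs=-yt;z=-(.5*Xs+.866*np.array([0,0,1]));
yy=-(.866*Xs-.5*np.array([0,0,1]));T=R.from_matrix(np.c_[np.cross(yy,z),yy,z])
place=np.array([.581,-.2513,.149]);xs=-yy
bc=np.array([bc_t[0],0,bc_t[2]])
tg=lambda dz,dx:place-dz*z+dx*xs-T.apply(bc)
print('final tcp',tg(0,0),T.as_quat())
rows([((.45,-.0,.36),down(30)),((.50,-.15,.42),down(70.2)),(tg(.10,-.006),T),(tg(.02,-.006),T),(tg(0,0),T)])
E
```

```text
7.525 [0.4470084  0.04950579 0.24696199] [-0.44156081  0.37607559 -3.45211169] [-0.10781232 -0.0192686  -0.03685906]
hole x -0.19388207389573583 y -0.13118680221990275
centre in tool [ 0.03121597 -0.0002516   0.0666    ]
final tcp [ 0.59909028 -0.29320605  0.20667687] [0.16607048 0.95154092 0.2549711  0.04449958]
[-4.96, -0.08, -11.3] [0.0, 0.0, -25.6]
[-20.3, 3.75, -17.3] [0.0, 0.0, -65.8]
[-39.43, 10.69, -4.93] [-26.6, 17.2, -64.2]
[-35.78, 12.33, 2.0] [-26.6, 17.2, -64.2]
[-35.34, 12.52, 4.03] [-26.6, 17.2, -64.2]
```

The hole is at x = -0.194, clear of the knob. Lift and transit.

Emit:
drive_tool(steps=[0, -0.5, -4, 0, 0, 0, 1, -1, -0.5, -8, 0, 0, -6, 1, -3, -0.5, -12, 0, 0, -16, 1, -7, 0.5, -15, 0, 0, -26, 1, -11, 1.5, -16.5, 0, 0, -36, 1, -15, 2.5, -17, 0, 0, -46, 1, -18, 3.2, -17.3, 0, 0, -56, 1, -20.3, 3.8, -17.3, 0, 0, -66, 1])

```text
t: 8.52
eef_pos: [0.5009, -0.1515, 0.4197]
ee_rot: [-0.0, 0.168, 0.986, 0.0]
ft_force: [-0.3, 0.9, -3.2]
grip_width: 0.0174
grasp_force: 78.8
```

Emit:
drive_tool(steps=[0, 0, 0, 0, 0, 0, 1, 0, 0, 0, 0, 0, 0, 1])

```text
t: 8.78
eef_pos: [0.5002, -0.1496, 0.4199]
ee_rot: [-0.0, 0.171, 0.985, 0.0]
ft_force: [0.0, 0.4, -3.0]
grip_width: 0.0173
grasp_force: 78.9
```

```bash
cat >> h.py <<'E'
b=np.radians(70.2);yt=np.array([np.cos(b),np.sin(b),0]);Xs=-yt;up=np.array([0,0,1.])
zt=-(.5*Xs+np.sqrt(.75)*up);xs=np.sqrt(.75)*Xs-.5*up;T=R.from_matrix(np.c_[np.cross(-xs,zt),-xs,zt])
place=np.array([.581,-.2513,.149]);bc=np.array([.0312,0,.0666])
def tg(dz,dx,dy=0): return place-dz*zt+dx*xs+dy*np.cross(-zt,xs)-T.apply(bc)
E
python3 - <<'E'
from h import *; from bench import readout,grab_frame
import pickle
s=readout.read_state();print(s['t'],s['eef_pos'],s['ft_force'])
rows([(tg(.12,-.006),T),(tg(.02,-.006),T),(tg(0,0),T)])
F={n:grab_frame(n) for n in('scene','top')};pickle.dump(F,open('F5.pkl','wb'))
p=np.array(s['eef_pos']);r=rot(s['ee_rot'])
C=[p+r.apply(bc+[x,y,z]) for y in(-.009,.009) for x in(-.075,.075) for z in(-.0975,.0975)]
for n,f in F.items():
    im=f['pixels'][:,:,::-1].copy();q=proj(f,C)
    # wood mask blob near the predicted board
    hsv=cv2.cvtColor(im,cv2.COLOR_BGR2HSV);m=cv2.inRange(hsv,(3,110,40),(13,255,255))
    x0,y0=(q.min(0)-15).astype(int);x1,y1=(q.max(0)+15).astype(int)
    mm=np.zeros_like(m);mm[y0:y1,x0:x1]=m[y0:y1,x0:x1];k,l,st,ce=cv2.connectedComponentsWithStats(mm)
    i=1+np.argmax(st[1:,4]);h=cv2.approxPolyDP(cv2.convexHull(np.argwhere(l==i)[:,::-1].astype(np.int32)),3,True)
    print(n,'pred',q.round(1).tolist(),'hull',h[:,0].tolist())
E
```

```text
8.775 [ 0.50022574 -0.14961595  0.41987621] [ 0.04851444  0.41352867 -2.97365391]
[-14.15, -15.66, 10.62] [-30.0, -0.0, 0.1]
[-14.16, -10.66, 19.28] [-30.0, -0.0, 0.1]
[-14.16, -10.18, 21.31] [-30.0, -0.0, 0.1]
scene pred [[232.2, 117.8], [235.0, 167.4], [262.9, 100.6], [263.5, 149.0], [236.3, 119.7], [238.8, 169.4], [267.0, 102.3], [267.3, 150.8]] hull [[238, 167], [234, 118], [265, 101], [266, 149]]Traceback (most recent call last):
  File "<stdin>", line 14, in <module>
    return _wrapfunc(a, 'argmax', axis=axis, out=out, **kwds)
    return bound(*args, **kwds)
ValueError: attempt to get argmax of an empty sequence
```

The board sits in the hand as predicted (scene hull corners within 2 px). Now tilt and approach above the seat, 6 mm in front of the frame plane.

Emit:
drive_tool(steps=[-3, -3, 0, -6, 0, 0, 1, -6, -6, 2, -12, 0, 0, 1, -9, -9, 4, -18, 0, 0, 1, -12, -12, 6, -24, 0, 0, 1, -14.1, -15.6, 9, -30, 0, 0, 1, -14.1, -15.6, 10.6, -30, 0, 0, 1, -14.1, -15.6, 10.6, -30, 0, 0, 1, -14.1, -15.6, 10.6, -30, 0, 0, 1])

```text
t: 9.88
eef_pos: [0.5809, -0.343, 0.316]
ee_rot: [0.045, 0.164, 0.952, 0.254]
ft_force: [0.6, -0.1, -3.0]
grip_width: 0.0169
grasp_force: 79.4
```

```bash
python3 - <<'E'
from h import *; from bench import readout,grab_frame
import pickle
s=readout.read_state();print(s['t'],s['eef_pos'],s['ft_force'],s['joint_positions'],s['grip_width'])
rows([(tg(.12,-.006),T),(tg(.02,-.006),T),(tg(0,0),T)])
p=np.array(s['eef_pos']);r=rot(s['ee_rot'])
C=[p+r.apply(bc+[x,y,z]) for y in(-.009,.009) for x in(-.075,.075) for z in(-.0975,.0975)]
out=[]
for n in('scene','top'):
    f=grab_frame(n);im=f['pixels'][:,:,::-1].copy();q=proj(f,C);c=q.mean(0).astype(int);c[1]+=15
    x,y=c[0]-50,c[1]-70;o=cv2.resize(im[y:y+140,x:x+100],(400,560),interpolation=3)
    for u,v in q: cv2.circle(o,(int((u-x+.5)*4),int((v-y+.5)*4)),3,(0,255,0),1)
    out.append(o)
cv2.imwrite('pics/tilt.png',np.hstack(out))
E
```

```text
9.875 [ 0.58088185 -0.34304877  0.31599111] [ 0.55055103 -0.08889741 -2.99673097] [-0.83729033  0.71972024  0.83091953  1.94807134  0.45500588 -0.55877193] 0.01690398748742167
[-0.02, -0.27, 0.12] [-0.1, -0.0, 0.3]
[-0.03, -0.26, 10.12] [-0.1, -0.0, 0.3]
[-0.03, -0.86, 12.12] [-0.1, -0.0, 0.3]
```

View pics/tilt.png

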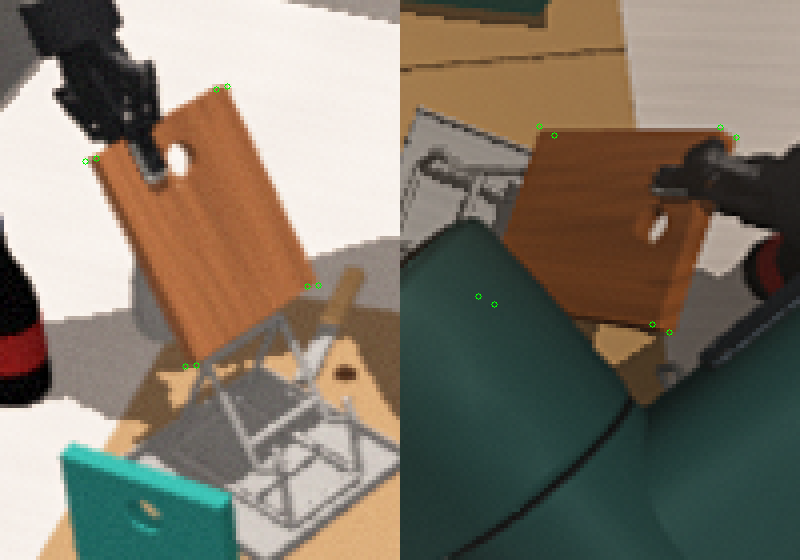

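The predicted corners match the board in both views, and it is over the arms with the wires behind. Lowering along the slope.

Emit:
drive_tool(steps=[0, -0.2, 2, 0, 0, 0, 1, 0, -0.2, 4, 0, 0, 0, 1, 0, -0.2, 6, 0, 0, 0, 1, 0, -0.2, 7.5, 0, 0, 0, 1, 0, -0.2, 8.5, 0, 0, 0, 1, 0, -0.2, 9.5, 0, 0, 0, 1, 0, -0.2, 9.5, 0, 0, 0, 1, 0, -0.2, 9.5, 0, 0, 0, 1])

```text
t: 10.98
eef_pos: [0.5961, -0.3013, 0.2311]
ee_rot: [0.044, 0.164, 0.952, 0.255]
ft_force: [0.3, -0.2, -2.8]
grip_width: 0.0171
grasp_force: 79.2
```

```bash
python3 - <<'E'
from h import *; from bench import readout
s=readout.read_state();print(s['t'],s['eef_pos'],s['ft_force'],s['joint_positions'],s['grip_width'])
rows([(tg(.01,-.006),T),(tg(0,-.006),T),(tg(0,0),T)])
E
```

```text
10.975 [ 0.59607859 -0.30128938  0.23112933] [ 0.27325316 -0.1842416  -2.81275582] [-0.78065841  0.65437455  0.47313471  1.62950422  0.46967433 -0.49661336] 0.017121355547095242
[-0.01, 0.12, 1.55] [-0.0, -0.1, 0.2]
[-0.01, 0.13, 2.55] [-0.0, -0.1, 0.2]
[-0.01, -0.47, 2.55] [-0.0, -0.1, 0.2]
```

Emit:
drive_tool(steps=[0, 0, 0.5, 0, 0, 0, 1, 0, 0, 1, 0, 0, 0, 1, 0, 0, 1.5, 0, 0, 0, 1, 0, 0, 1.8, 0, 0, 0, 1, 0, 0, 1.8, 0, 0, 0, 1])

```text
t: 11.6
eef_pos: [0.599, -0.2924, 0.215]
ee_rot: [0.044, 0.164, 0.952, 0.255]
ft_force: [0.3, 1.2, -3.8]
grip_width: 0.0172
grasp_force: 79.3
```

Emit:
drive_tool(steps=[0, 0, 0.2, 0, 0, 0, 1, 0, 0, 0.3, 0, 0, 0, 1, 0, 0, 0.3, 0, 0, 0, 1])

```text
t: 11.98
eef_pos: [0.5995, -0.2912, 0.2125]
ee_rot: [0.044, 0.164, 0.952, 0.255]
ft_force: [-1.0, 0.3, -3.4]
grip_width: 0.0172
grasp_force: 79.3
```

```bash
python3 - <<'E'
from h import *; from bench import readout,grab_frame
s=readout.read_state();print(s['t'],s['eef_pos'],s['ft_force'],s['moment'],s['grip_width'])
rows([(tg(0,0),T)])
p=np.array(s['eef_pos']);r=rot(s['ee_rot'])
C=[p+r.apply(bc+[x,y,z]) for y in(-.009,.009) for x in(-.075,.075) for z in(-.0975,.0975)]
f=grab_frame('scene');im=f['pixels'][:,:,::-1].copy();q=proj(f,C);x,y=int(q[:,0].mean())-50,int(q[:,1].mean())-35
o=cv2.resize(im[y:y+75,x:x+100],(800,600),interpolation=3)
for u,v in q: cv2.circle(o,(int((u-x+.5)*8),int((v-y+.5)*8)),3,(0,255,0),1)
cv2.imwrite('pics/low.png',o)
E
```

```text
11.975 [ 0.59954067 -0.29115502  0.21251839] [-0.95172458  0.33003912 -3.36876225] [-0.79529338  0.19792802 -0.01220878] 0.017205279673318537
[-0.02, -0.47, 0.4] [0.0, -0.1, 0.2]
```

View pics/low.png

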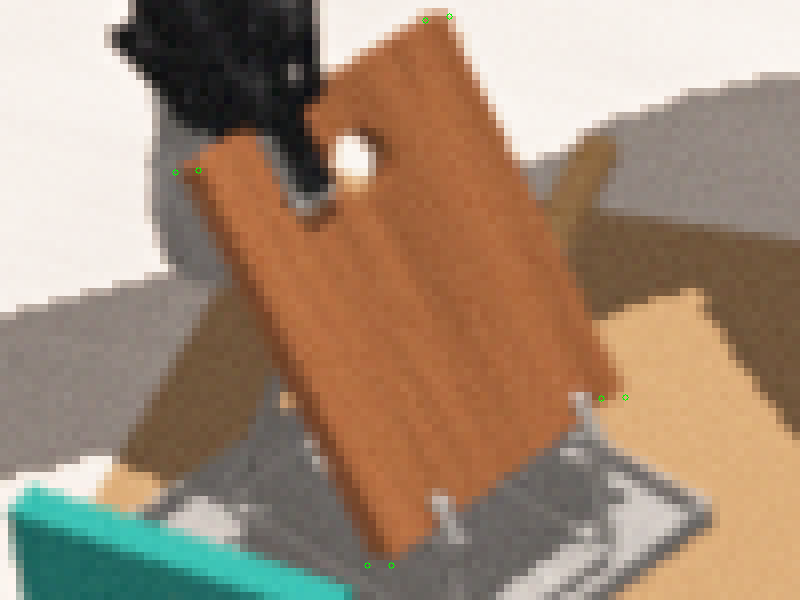

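The board's lower edge is behind both lips (at (440,500) and (582,400)) and nothing is touching yet. Creeping down to contact.

Emit:
drive_tool(steps=[0, 0, 0.1, 0, 0, 0, 1, 0, 0, 0.2, 0, 0, 0, 1, 0, 0, 0.3, 0, 0, 0, 1, 0, 0, 0.3, 0, 0, 0, 1])

```text
t: 12.52
eef_pos: [0.6, -0.29, 0.2103]
ee_rot: [0.044, 0.164, 0.952, 0.255]
ft_force: [-2.3, -3.0, 4.1]
grip_width: 0.0169
grasp_force: 80.4
```

Emit:
drive_tool(steps=[0, 0, 0.1, 0, 0, 0, 1, 0, 0, 0.2, 0, 0, 0, 1, 0, 0, 0.2, 0, 0, 0, 1])

```text
t: 12.9
eef_pos: [0.6003, -0.2899, 0.2101]
ee_rot: [0.045, 0.164, 0.952, 0.254]
ft_force: [-7.9, -10.0, 19.3]
grip_width: 0.017
grasp_force: 83.1
```

Seated on the arms at the expected height. I'll ease off, then lay it back towards the frame (tool -y).

Emit:
drive_tool(steps=[0, 0, -0.15, 0, 0, 0, 1, 0, -0.1, -0.15, 0, 0, 0, 1, 0, -0.2, -0.15, 0, 0, 0, 1, 0, -0.3, -0.15, 0, 0, 0, 1, 0, -0.3, -0.15, 0, 0, 0, 1])

```text
t: 13.52
eef_pos: [0.5997, -0.2916, 0.2093]
ee_rot: [0.045, 0.164, 0.952, 0.256]
ft_force: [-2.3, -0.5, 12.9]
grip_width: 0.0169
grasp_force: 81.6
```

Emit:
drive_tool(steps=[0, -0.1, 0, 0, 0, 0, 1, 0, -0.2, 0, 0, 0, 0, 1, 0, -0.2, 0, 0, 0, 0, 1])

```text
t: 13.9
eef_pos: [0.5994, -0.2927, 0.2087]
ee_rot: [0.046, 0.164, 0.951, 0.256]
ft_force: [-1.3, 1.8, 16.0]
grip_width: 0.0174
grasp_force: 82.7
```

```bash
python3 - <<'E'
from h import *; from bench import readout
s=readout.read_state();print(s['t'],s['eef_pos'],'tool-frame force',T.inv().apply(s['ft_force']),T.inv().apply(s['moment']))
rows([(tg(0,0),T)])
E
```

```text
13.9 [ 0.59943498 -0.29265237  0.20866621] tool-frame force [  1.80685789   9.10238197 -13.18654358] [-2.88123766  0.25998605 -0.19416227]
[0.02, -0.16, 0.14] [0.2, 0.0, 0.2]
```

Emit:
drive_tool(steps=[0, 0, -0.1, 0, 0, 0, 1, 0, -0.1, -0.1, 0, 0, 0, 1, 0, -0.1, -0.1, 0, 0, 0, 1])

```text
t: 14.28
eef_pos: [0.5984, -0.2947, 0.2074]
ee_rot: [0.044, 0.164, 0.952, 0.255]
ft_force: [0.9, 0.4, 4.0]
grip_width: 0.0173
grasp_force: 80.0
```

```bash
python3 - <<'E'
from h import *; from bench import readout
s=readout.read_state();print(s['t'],s['eef_pos'],'tool-frame force',T.inv().apply(s['ft_force']),T.inv().apply(s['moment']))
rows([(tg(0,0),T)])
E
```

```text
14.275 [ 0.59843947 -0.29469548  0.20744365] tool-frame force [-0.65940472  2.58203734 -3.08956638] [-0.63563968 -0.37549732  0.01828965]
[-0.01, 0.1, 0.15] [0.1, -0.1, 0.2]
```

Emit:
drive_tool(steps=[0, -0.1, 0, 0, 0, 0, 1, 0, -0.2, 0, 0, 0, 0, 1, 0, -0.2, 0, 0, 0, 0, 1])

```text
t: 14.65
eef_pos: [0.5982, -0.2956, 0.207]
ee_rot: [0.045, 0.164, 0.951, 0.256]
ft_force: [3.6, 5.6, 7.7]
grip_width: 0.0173
grasp_force: 79.7
```

```bash
python3 - <<'E'
from h import *; from bench import readout
s=readout.read_state();print(s['t'],s['eef_pos'],'tool-frame force',T.inv().apply(s['ft_force']),T.inv().apply(s['moment']))
rows([(tg(0,0),T)])
E
```

```text
14.65 [ 0.598246   -0.29555353  0.20695233] tool-frame force [-1.46024163  9.50585976 -3.44203144] [-2.43104169 -0.62012254  0.5029497 ]
[0.0, 0.2, 0.15] [0.2, -0.1, 0.2]
```

The force rose sharply along tool y with only 1 mm of travel, so the back is on the frame and about 6 N is on the arms. Ease off slightly, then release with force lowered.

Emit:
drive_tool(steps=[0, 0.1, 0, 0, 0, 0, 1, 0, 0.1, 0, 0, 0, 0, 1, 0, 0.1, 0, 0, 0, 0, 1], force=30)

```text
t: 15.02
eef_pos: [0.5983, -0.2951, 0.2072]
ee_rot: [0.044, 0.164, 0.952, 0.256]
ft_force: [3.1, 4.5, 5.5]
grip_width: 0.0168
grasp_force: 79.7
```

Emit:
drive_tool(steps=[0, 0, 0, 0, 0, 0, 1.8, 0, 0, 0, 0, 0, 0, 2.0, 0, 0, 0, 0, 0, 0, 2.4, 0, 0, 0, 0, 0, 0, 3, 0, 0, 0, 0, 0, 0, 4, 0, 0, 0, 0, 0, 0, 4.2, 0, 0, 0, 0, 0, 0, 4.2])

```text
t: 15.9
eef_pos: [0.5979, -0.2957, 0.2069]
ee_rot: [0.044, 0.164, 0.952, 0.255]
ft_force: [0.4, 0.4, -0.0]
grip_width: 0.0417
grasp_force: 0.0
```

```bash
python3 - <<'E'
from h import *; from bench import readout,grab_frame
import pickle
s=readout.read_state();print(s['t'],s['eef_pos'],'tool-frame force',T.inv().apply(s['ft_force']),s['grip_width'])
f=grab_frame('scene');pickle.dump(f,open('S6.pkl','wb'))
def corners(c): return [c+T.apply([x,y,z]) for y in(-.009,.009) for x in(-.075,.075) for z in(-.0975,.0975)]
q=proj(f,corners(place));im=f['pixels'][:,:,::-1];hsv=cv2.cvtColor(im,cv2.COLOR_BGR2HSV);m=cv2.inRange(hsv,(3,110,40),(13,255,255))
x0,y0=(q.min(0)-12).astype(int);x1,y1=(q.max(0)+12).astype(int);mm=np.zeros_like(m);mm[y0:y1,x0:x1]=m[y0:y1,x0:x1]
k,l,st,ce=cv2.connectedComponentsWithStats(mm);i=1+np.argmax(st[1:,4])
print(q.round(1).tolist(),cv2.approxPolyDP(cv2.convexHull(np.argwhere(l==i)[:,::-1].astype(np.int32)),2,True)[:,0].tolist())
E
```

```text
15.9 [ 0.59790488 -0.29572418  0.20687118] tool-frame force [-0.20121725  0.46746804  0.28521998] 0.04173256943515889
[[182.1, 179.2], [206.0, 228.2], [213.5, 160.2], [235.3, 207.4], [185.0, 178.9], [208.9, 228.2], [216.4, 159.8], [238.3, 207.3]] [[237, 206], [207, 226], [189, 195], [183, 178], [216, 160]]
```

The board is released and its outline matches the seated prediction within about 2 px. Retreating along the fingers.

Emit:
drive_tool(steps=[0, 0, -1.5, 0, 0, 0, 4.2, 0, 0, -3.5, 0, 0, 0, 4.2, 0, 0, -6, 0, 0, 0, 4.2, 0, 0, -9, 0, 0, 0, 4.2, 0, 0, -12, 0, 0, 0, 4.2, 0, 0, -14, 0, 0, 0, 4.2, 0, 0, -14, 0, 0, 0, 4.2, 0, 0, -14, 0, 0, 0, 4.2])

```text
t: 16.95
eef_pos: [0.5747, -0.3614, 0.3273]
ee_rot: [0.044, 0.164, 0.952, 0.255]
ft_force: [-0.0, -0.6, -0.3]
grip_width: 0.0418
grasp_force: 0.0
```

```bash
python3 - <<'E'
from h import *; from bench import readout,grab_frame
import pickle
s=readout.read_state();print(s['t'],s['eef_pos'],s['ft_force'])
f=grab_frame('scene');g=grab_frame('scene');A=pickle.load(open('S6.pkl','rb'))
def hull(f):
    im=f['pixels'][:,:,::-1];hsv=cv2.cvtColor(im,cv2.COLOR_BGR2HSV);m=cv2.inRange(hsv,(3,110,40),(13,255,255));mm=np.zeros_like(m);mm[148:241,170:251]=m[148:241,170:251]
    k,l,st,ce=cv2.connectedComponentsWithStats(mm);i=1+np.argmax(st[1:,4])
    return st[i,4],cv2.approxPolyDP(cv2.convexHull(np.argwhere(l==i)[:,::-1].astype(np.int32)),2,True)[:,0].tolist()
for x in(A,f,g):print(hull(x))
E
```

```text
16.95 [ 0.57466352 -0.36141544  0.32726709] [-0.00993703 -0.61756218 -0.31501738]
(np.int32(1940), [[237, 206], [207, 226], [189, 195], [183, 178], [216, 160]])
(np.int32(2046), [[238, 206], [210, 226], [206, 226], [183, 178], [216, 160]])
(np.int32(2052), [[238, 206], [210, 226], [206, 226], [183, 178], [216, 160]])
```

The board is at rest, its outline unchanged after the retreat, and the gripper is clear. Handing in.

```bash
python3 -c "
from bench import env;print(env.sign_off())"
```

```text
the job is handed in; nothing more can be done
None
```

I slid the rectangular board off its peg, laid it into the draining stand in the grip, released it there at rest, and handed the job in at about 17 s; the sign-off returned no verdict. The images showed the stand's front facing the robot's left rather than its right, so I placed the board to match the images.

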